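# Set a stake bar to the slope preset on a saddle angle gauge and hold it

## Task

Gently hang the saddle angle gauge over the square steel bar of the tilting stake holder, dial towards you, so that it sits down fully on the bar between the holder and the wooden handle, and let go of it. Then take the bar by its wooden handle (the holder's clamp is slack) and rock it up until the gauge's swinging pointer settles on the set mark of its scale; finish while still holding the bar there, so that I can tighten the clamp. Leave the other things on the bench where they are.

Things in the scene. Friction and masses are not known exactly. Their poses are not given: they have to be found in the camera images.
- gauge_center (a point): Saddle angle gauge, 0.3 kg, an upside-down U 84 mm wide (y), 54 deep (x), 123 tall, standing upright at first; point 61 mm above its underside, in mid-slot. z up, -x the dial face, +y left as one faces the dial. The slot runs along y, x = -13 to +13 mm, open below, flat roof 17 mm above the point; case x -31 to -13, back plate +13 to +23 mm. Seated, the point is 17 mm below the bar's top face.
- gauge_lug (a point): Centre of the grip lug on top of the gauge, 45 mm above gauge_center, same axes: a ribbed block 14 mm thick (x), 46 mm wide (y), from 16 mm below to 16 mm above this point; it is where the gauge is taken from above.
- pointer (a joint): Pointer of the gauge (rad): a black needle 54 mm long with a round weight, hung freely from a pin near the top of the dial; it stays plumb while the case tilts and swings for a second or two when disturbed. 0 = middle of the scale (gauge upright); positive = towards the gauge's -y (right as one faces the dial), when its +y side is raised. Equals the gauge's tilt. Scale lines every 5 degrees.
- mark (a joint): Set mark of the gauge (rad): a small dark steel tab 6 mm wide at the rim of the scale, just outside the lines, preset from 0.16 to 0.34; it stays where it was set. Same zero and sense as the pointer: the pointer is on the mark when both values are equal.
- pointer_tip (a point): Tip of the pointer, 54 mm from its pin; its frame turns with the pointer, z along the needle towards the pin.
- mark_tip (a point): Inner point of the set mark, 56 mm from the pointer's pin; its frame turns with the mark, z towards the pin.
- stake (a joint): Tilt of the square steel bar of the stake holder about its pivot (rad): 0 = level, lying on the rest screw beside the fork; positive = the free end with the handle is raised; at most 0.6. The clamp is slack: the bar (0.6 kg) falls back to 0 when let go.
- stake_top (a point): Top face of the bar at the middle of its free length, 135 mm above the bench when level; turns with the bar. +y along the bar from pivot to handle, z up out of the face, -x towards the robot. Bar 18 mm square; square length free for the gauge: y = -80 to +80 mm (fork and rest screw beyond -80, handle beyond +80). The pivot axis (along x) is at y = -122 mm, z = -9 mm.
- stake_grip (a point): Middle of the round wooden handle at the free end of the bar, on the bar's axis: 255 mm from the pivot, handle 24 mm in diameter and 90 mm long (y from -42 to +48 mm of this point); same axes as stake_top.
- holder: The fixed tilting stake holder: grey cast base 76x120x12 mm and fork up to 152 mm high, with a clamp lever on its front; origin on the bench under the pivot, same axes as the level bar.
- steel_stake: Bystander, to be left alone: small square steel stake, 50x66x68 mm; origin under its centre.
- wax_tin: Bystander, to be left alone: round flat wooden tin, 63 mm across, 23 mm high; origin under its centre.
- graver: Bystander, to be left alone: graver with a bulbous wooden handle, 94 mm long; origin under its centre.
- file_a: Bystander, to be left alone: needle file with a wooden handle, 104 mm long; origin under its centre.
- flux_jar: Bystander, to be left alone: little glass jar, 40 mm across, 39 mm high; origin under its centre.
- ring_clamp: Bystander, to be left alone: black ring clamp with a metal band, 112 mm long; origin under its centre.
- cross_tweezers: Bystander, to be left alone: cross-locking tweezers, 146 mm long; origin under its centre.
Things that resemble listed ones, but are neither listed nor needed, are in the scene too. What is shaped like the part that bears gauge_center but turquoise is not meant.

How it is judged:
On the way:
1. the gauge hangs fully seated over the level bar, between holder and handle, and is let go (x of gauge_center in the frame of stake_top between -0.008 and 0.008 m and y of gauge_center in the frame of stake_top between -0.05 and 0.05 m and z of gauge_center in the frame of stake_top between -0.021 and -0.012 m and angle between the z axis of gauge_center and the z axis of stake_top, either way round below 0.06 rad and angle between the y axis of gauge_center and the y axis of stake_top, either way round below 0.25 rad and contact force between gauge and the arm below 0.2 N and contact force between gauge and the fingers below 0.2 N and value of joint stake below 0.04 rad), for 0.3 s.
At the end, for the whole second after the job is handed in: The gauge sits fully on the bar, untouched (within 8 mm across, 50 mm along, 4 mm in height, 0.06 rad of its seat on the middle of the bar); the pointer rests within 0.06 rad of the set mark; the bar is raised over 0.08 rad, still, and held by the fingers with over 1 N (x of gauge_center in the frame of stake_top between -0.008 and 0.008 m and y of gauge_center in the frame of stake_top between -0.05 and 0.05 m and z of gauge_center in the frame of stake_top between -0.021 and -0.012 m and angle between the z axis of gauge_center and the z axis of stake_top, either way round below 0.06 rad and angle between the y axis of gauge_center and the y axis of stake_top, either way round below 0.25 rad and contact force between gauge and the arm below 0.2 N and contact force between gauge and the fingers below 0.2 N and angle between the z axis of pointer_tip and the z axis of mark_tip, either way round below 0.06 rad and velocity of joint pointer between -0.3 and 0.3 rad/s and velocity of joint stake between -0.1 and 0.1 rad/s and value of joint stake above 0.08 rad and contact force between stake and the fingers above 1 N); the arm keeps its last pose, push and grip.
It fails at once if another thing on the bench is moved by more than 20 mm (distance of any of steel_stake, wax_tin, graver, file_a, flux_jar, ring_clamp, cross_tweezers from where it was at the start of the episode above 0.02 m).
It fails at once if the gauge is slammed on the bar (over 40 N) (contact force between gauge and stake above 40 N).
It also fails if it takes over 58 s, if anything falls off the work surface, if the arm or the gripper's body presses on something with over 40 N, if the wrist force passes 120 N, or if a joint passes its speed limit or range.

## Robot

A 6-joint arm with a two-finger parallel gripper is mounted at the origin on a cart in front of the work surface, level with it; the furniture and walls round the work are solid. World frame = base frame: x ahead of the robot, y to its left, z up, the work surface at z = 0. Lengths are in m, angles in rad, forces in N, time in s.
With the tool pointing down it reaches from about 0.3 to 0.775 m from the base axis. Payload 14.6 kg.
Tool frame: the origin (TCP) lies on the centre line of the jaws, within the pads' length; the fingertips stand 11 mm ahead of it and the grasp point (between the pads) lies 8 mm behind it; z points along the fingers, x is the direction in which the jaws open and shut, and the axes are right-handed (so a half turn about z gives the same grasp; the last joint's range is limited). The gripper opens to 94 mm and grips with 3 to 60 N. Pads are 16 mm wide; open, the fingers measure 119 mm over their backs; the gripper's body (75 mm by 177 mm) begins 78 mm behind the grasp point.
Start: joints at [1.049, 0.3, 1.521, -0, 1.321, -0.067], TCP at [0.242, 0.494, 0.183] pointing down, gripper open.
Joint ranges: [-3.03, 3.03], [-0.79, 2.21], [0.23, 2.52], [-1.04, 4.18], [0, 3.07], [-2.55, 2.55]. Speed limits (rad/s): [2.22, 2.22, 2.57, 3.14, 3.14, 3.14].

## Interface

Orientations are given as a unit quaternion [x, y, z, w].
In Python, from cell import arm gives the robot as it stands.
- The arm moves only by the shell command python3 -m handwheel 'ROWS' [FORCE]. ROWS is JSON, a list of rows, each a list of 5 numbers: the shift along the tool's x, y, z in mm, then the turn about the tool's z in degrees, then the closure, from -1 (fully open) to 1 (shut), so that 0 is half open. A call has 1 to 10 rows; each row shifts and turns the commanded pose from where the row before left it, along the tool's axes as they then stand; what a row does not reach is not made up. A row lasts 1/10 s, in which the tool goes at most 50 mm and 8.59 degrees, less where a joint would pass 70% of its speed; a pose out of reach is approached as far as the arm can. A call with a gripper value outside its range is refused whole. The fingers move at their own pace and stop on an object; FORCE is the grip in N (left out, the last holds). Time passes only in rows, so rows that do not move let the fingers close. It gives the time, the measured TCP pose, the force and the opening at its end, in the units of the state.
- arm.get_state(): the state, without advancing time (a new reading comes with each control period).
- arm.capture(name): name is "scene" or "top" or "wrist"; returns (picture, depth): 420x560x3 uint8, blue, green, red; 420x560 float32, m along the optical axis (not along the pixel's ray), 0 where there is no reading.
- arm.camera_params(name): a dict with "intrinsics" (3x3 intrinsics, pixels), "extrinsics" (4x4, takes a point from camera to world coordinates). Camera axes: x right, y down, z forward; pixel columns grow to the right and rows downward; lengths in m; the calibration is good to about 2 mm. A picture is of the moment at which its call begins: read the wrist's pose just before it. camera_params takes no time and is no camera call; for the wrist camera it gives the pose at the moment of the call.
- arm.hand_in(): hands the job in, once; it reports no verdict.
The state is a dict: "time": time; "q": joint angles; "joint_vel": joint speeds; "joint_efforts": joint torques, N m; "position": TCP position; "tcp_rot": TCP orientation; "contact_force": force on the tool from outside, world axes, zero at the start; "moment": the same for the moment, N m; "opening": opening from 0.0 (shut) to 1.0 (fully open).
Only numpy, scipy, OpenCV 4.12 (cv2) and the standard library are available. Lean on these libraries where they do the work, as an engineer would, in place of code of your own. Each camera call takes 0.05 s, during which the arm holds its last target.

## Working session

There is one attempt and no reset: what is moved stays moved. The work goes in short steps, Python scripts to look and compute and a shell command to move; the robot and the scene stay as the last step left them, time stands still between calls to the robot, and variables do not carry over. Pictures are saved under pics/ and viewed, and the job is handed in when it is done.

```bash
mkdir -p pics; ls; cat > h.py <<'E'
import numpy as np,cv2
from cell import arm
def cap(n,f=None):
    P=arm.camera_params(n); im,d=arm.capture(n)
    if f: cv2.imwrite('pics/'+f,im); np.savez('pics/'+f+'.npz',im=im,d=d,K=P['intrinsics'],E=P['extrinsics'])
    return im,d,np.array(P['intrinsics']),np.array(P['extrinsics'])
def load(f):
    z=np.load('pics/'+f+'.npz'); return z['im'],z['d'],z['K'],z['E']
def cloud(d,K,E):
    v,u=np.mgrid[:d.shape[0],:d.shape[1]]
    p=np.stack([(u-K[0,2])/K[0,0]*d,(v-K[1,2])/K[1,1]*d,d],-1)
    w=p@E[:3,:3].T+E[:3,3]; w[d==0]=np.nan; return w
def proj(p,K,E):
    c=(np.atleast_2d(p)-E[:3,3])@E[:3,:3]; return np.c_[c[:,0]/c[:,2]*K[0,0]+K[0,2],c[:,1]/c[:,2]*K[1,1]+K[1,2]]
E
python3 - <<'E'
from h import *
for n in('scene','top','wrist'):
    im,d,K,E=cap(n,n+'1.png'); print(n,E[:3,3],E[:3,2],K[0,0])
print(arm.get_state())
E
```

```text
pics
scene [-0.36094058 -0.38175295  0.78322143] [ 0.76819005  0.18180913 -0.61386438] 399.26170541874586
top [ 0.27994717 -0.18408918  1.11724925] [ 0.18478646 -0.01485327 -0.98266645] 393.7895163563761
wrist [0.17446793 0.52703359 0.38329858] [ 0.23060582 -0.11421632 -0.96632065] 342.2013285071729
{'time': 0.15, 'q': array([ 1.04939737e+00,  3.00314719e-01,  1.52140866e+00, -1.19891142e-07,
        1.32071808e+00, -6.66229387e-02]), 'joint_vel': array([-0.00040052, -0.00217368, -0.00240091,  0.00115327, -0.00029888,
        0.00155405]), 'joint_efforts': array([ 8.92115640e-04, -5.31960189e+01, -3.52821779e+01,  7.07941828e-02,
        2.35923840e-02, -1.03860511e-04]), 'position': array([0.24150161, 0.49390632, 0.18224507]), 'tcp_rot': array([ 8.48310328e-01,  5.29499205e-01, -3.74160043e-04,  2.00305603e-04]), 'contact_force': array([-0.22452849,  0.4043109 , -0.26209658]), 'moment': array([0.00577632, 0.02125887, 0.02057964]), 'opening': 1.0015989132698329}
```

View pics/scene1.png

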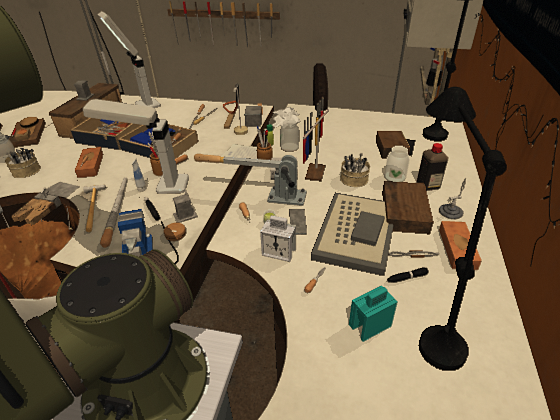

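View pics/top1.png

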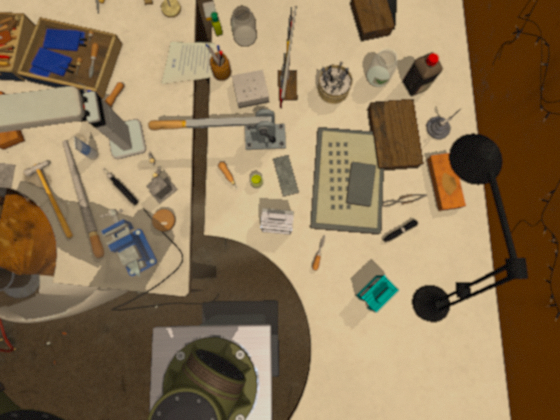

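View pics/wrist1.png

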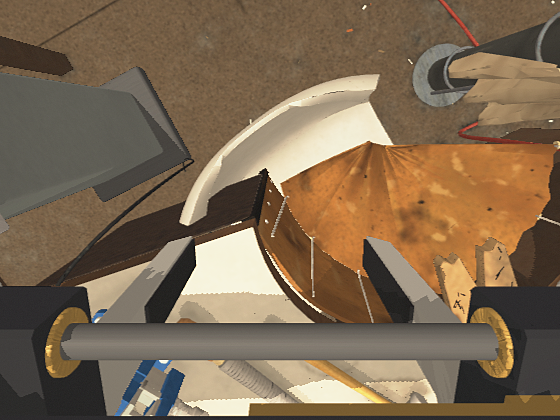

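The white gauge is in the top view at (277,220). The bar runs from the fork at (265,125) to the handle at (168,123), and a white lamp stands near the handle end. Next I'll measure these.

```bash
python3 - <<'E'
from h import *
im,d,K,E=load('top1.png'); w=cloud(d,K,E)
a=cv2.resize(im[80:260,130:330],None,fx=4,fy=3.3,interpolation=cv2.INTER_CUBIC)[:600]; cv2.imwrite('pics/z1.png',a)
for n in('top1.png','scene1.png'):
    im,d,K,E=load(n); w=cloud(d,K,E)
    print(n)
    # points in workspace
    hh=w[...,2]
    b=(im.astype(int))
    for nm,(x0,x1,y0,y1) in {'gauge':(.3,.5,-.3,-.05)}.items(): pass
im,d,K,E=load('top1.png'); w=cloud(d,K,E)
np.set_printoptions(precision=3,suppress=True,linewidth=160)
for u in range(150,290,8):
    v=slice(105,145); z=w[v,u,2]; i=np.nanargmax(z); print(u,105+i,w[105+i,u])
for v in range(200,240,3): print(v,[tuple(np.round(w[v,u],3)) for u in (262,270,277,284,292)])
im,d,K,E=load('scene1.png');
a=cv2.resize(im[110:280,140:340],None,fx=4,fy=3.5,interpolation=cv2.INTER_CUBIC)[:600]; cv2.imwrite('pics/z2.png',a)
E
```

```text
top1.png
scene1.png
150 121 [0.685 0.144 0.142]
158 124 [0.677 0.124 0.139]
166 122 [0.683 0.103 0.139]
174 121 [0.686 0.083 0.137]
182 122 [0.683 0.062 0.136]
190 121 [0.686 0.041 0.136]
198 123 [0.68  0.02  0.137]
206 121 [ 0.685 -0.001  0.137]
214 124 [ 0.675 -0.022  0.14 ]
222 121 [ 0.685 -0.043  0.137]
230 120 [ 0.686 -0.064  0.139]
238 123 [ 0.679 -0.085  0.136]
246 122 [ 0.681 -0.106  0.136]
254 121 [ 0.684 -0.127  0.135]
262 122 [ 0.673 -0.149  0.154]
270 124 [ 0.67  -0.169  0.148]
278 143 [ 0.664 -0.19   0.016]
286 133 [ 0.698 -0.214  0.005]
200 [(np.float64(0.497), np.float64(-0.141), np.float64(0.002)), (np.float64(0.498), np.float64(-0.164), np.float64(-0.001)), (np.float64(0.497), np.float64(-0.184), np.float64(-0.002)), (np.float64(0.498), np.float64(-0.205), np.float64(-0.004)), (np.float64(0.497), np.float64(-0.228), np.float64(-0.001))]
203 [(np.float64(0.489), np.float64(-0.141), np.float64(-0.002)), (np.float64(0.489), np.float64(-0.164), np.float64(-0.002)), (np.float64(0.488), np.float64(-0.184), np.float64(-0.0)), (np.float64(0.488), np.float64(-0.204), np.float
[... 3014 characters left out ...]
0.203), np.float64(0.006)), (np.float64(0.401), np.float64(-0.226), np.float64(-0.002))]
236 [(np.float64(0.394), np.float64(-0.14), np.float64(-0.001)), (np.float64(0.394), np.float64(-0.163), np.float64(-0.003)), (np.float64(0.393), np.float64(-0.183), np.float64(-0.001)), (np.float64(0.393), np.float64(-0.203), np.float64(-0.002)), (np.float64(0.392), np.float64(-0.225), np.float64(0.002))]
239 [(np.float64(0.385), np.float64(-0.14), np.float64(0.002)), (np.float64(0.384), np.float64(-0.163), np.float64(0.004)), (np.float64(0.384), np.float64(-0.183), np.float64(0.004)), (np.float64(0.384), np.float64(-0.202), np.float64(-0.0)), (np.float64(0.384), np.float64(-0.225), np.float64(-0.002))]
```

View pics/z1.png

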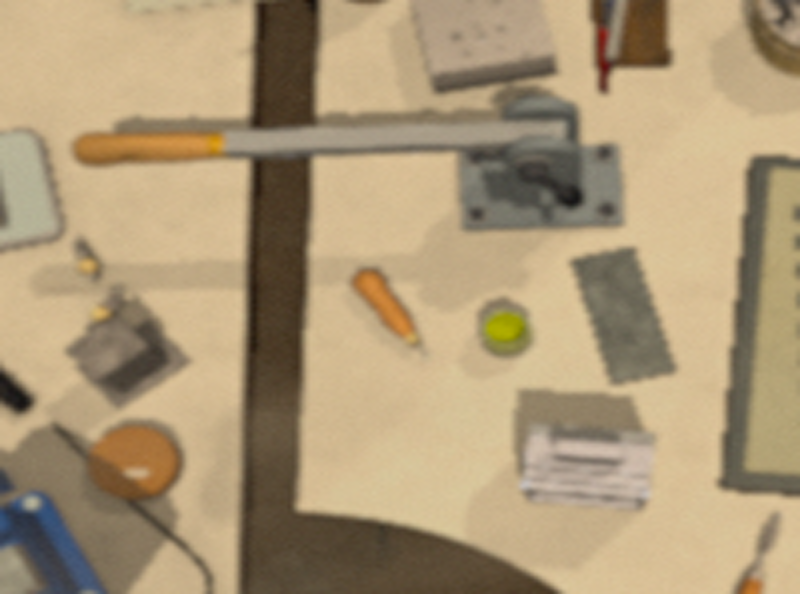

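View pics/z2.png

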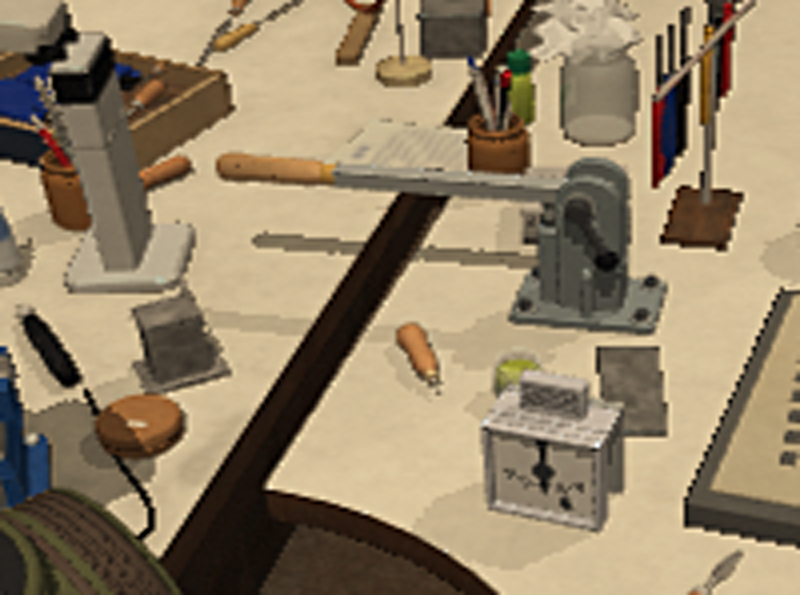

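```bash
python3 - <<'E'
from h import *
np.set_printoptions(precision=4,suppress=True,linewidth=160)
for n in('top1.png','scene1.png'):
    im,d,K,E=load(n); w=cloud(d,K,E); p=w.reshape(-1,3)
    s=lambda x0,x1,y0,y1,z0,z1: p[(p[:,0]>x0)&(p[:,0]<x1)&(p[:,1]>y0)&(p[:,1]<y1)&(p[:,2]>z0)&(p[:,2]<z1)]
    L=s(.38,.49,-.26,-.11,.105,.14); B=s(.38,.49,-.26,-.11,.08,.1)
    for nm,q in(('lug',L),('case top',B)):
        r=cv2.minAreaRect((q[:,:2]*1000).astype(np.float32)); print(n,nm,len(q),r,q.mean(0),np.median(q[:,2]))
    for nm,q in (('bar',s(.63,.73,-.11,.04,.128,.145)),('handle',s(.63,.73,.055,.16,.11,.155))):
        a=np.polyfit(q[:,1],q[:,0],1); print(n,nm,len(q),'x=',a,np.median(q[:,2]),'z fit',np.polyfit(q[:,1],q[:,2],1), q[:,0].min(),q[:,0].max(),q[:,1].min(),q[:,1].max())
        print([ (round(float(c),3),round(float(np.median(q[abs(q[:,1]-c)<.01,0])),4)) for c in np.arange(q[:,1].min()+.01,q[:,1].max(),.02)])
    H=s(.5,.85,.0,.3,.2,.8); print('high',len(H)); 
    for c in np.arange(0,.3,.02):
        q=H[abs(H[:,1]-c)<.01]
        if len(q): print(round(c,2),q.min(0),q.max(0))
E
```

```text
top1.png lug 114 ((432.0016784667969, -182.4670867919922), (44.589378356933594, 14.866344451904297), 83.57772827148438) [ 0.431  -0.1825  0.1204] 0.12156412882788437
top1.png case top 532 ((428.51690673828125, -181.97889709472656), (83.73673248291016, 54.7418212890625), 83.32930755615234) [ 0.426  -0.1815  0.09  ] 0.08989647695361647
top1.png bar 408 x= [-0.0275  0.6826] 0.1346440785580953 z fit [-0.0016  0.1344] 0.6730509643578217 0.6964112615289701 -0.10852515214617184 0.039659155592414425
[(-0.099, 0.6843), (-0.079, 0.685), (-0.059, 0.6853), (-0.039, 0.6828), (-0.019, 0.6827), (0.001, 0.6839), (0.021, 0.681)]
top1.png handle 346 x= [-0.0386  0.6818] 0.13500863499992533 z fit [0.0138 0.133 ] 0.666211532267045 0.6918662402269311 0.05506473860940611 0.15289968646327265
[(0.065, 0.6786), (0.085, 0.6772), (0.105, 0.677), (0.125, 0.6761), (0.145, 0.6753)]
high 1316
0.24 [0.6481 0.2334 0.2004] [0.7208 0.25   0.2364]
0.26 [0.645  0.25   0.2008] [0.729 0.27  0.277]
0.28 [0.6395 0.27   0.2245] [0.7218 0.29   0.2791]
scene1.png lug 140 ((429.6756591796875, -183.18858337402344), (45.062629699
[... 250 characters left out ...]
111014279931884
scene1.png bar 245 x= [-0.0259  0.6791] 0.13589697745363527 z fit [0.0023 0.1351] 0.6699496778857369 0.696247411014364 -0.10977204181224715 0.03979185985420031
[(-0.1, 0.6797), (-0.08, 0.6784), (-0.06, 0.6795), (-0.04, 0.6775), (-0.02, 0.6796), (0.0, 0.6774), (0.02, 0.6772)]
scene1.png handle 215 x= [-0.045   0.6771] 0.1343037772337864 z fit [0.0151 0.1315] 0.6616921962411412 0.6858679869599692 0.05566411598090948 0.15366499167712017
[(0.066, 0.673), (0.086, 0.6726), (0.106, 0.6725), (0.126, 0.6704), (0.146, 0.6693)]
high 595
0.24 [0.6452 0.2345 0.2002] [0.7206 0.2499 0.2356]
0.26 [0.6408 0.2501 0.2007] [0.7272 0.2698 0.2766]
0.28 [0.6357 0.27   0.231 ] [0.7232 0.2899 0.2787]
```

```bash
cat >> h.py <<'E'
def delta(tx,ty,tz,tyaw=None):
    s=arm.get_state(); x,y,z,w=s['tcp_rot']; from scipy.spatial.transform import Rotation as R
    M=R.from_quat(s['tcp_rot']).as_matrix(); yaw=np.degrees(np.arctan2(M[1,0],M[0,0]))
    dl=M.T@(np.array([tx,ty,tz])-s['position'])*1000
    print('t',round(s['time'],2),'pos',s['position'].round(4),'yaw',round(yaw,2),'tilt',M[:,2].round(4),'F',s['contact_force'].round(1),'open',round(s['opening'],3),'vel',abs(s['joint_vel']).max().round(3))
    print('tool delta mm',dl.round(1),'turn',None if tyaw is None else round(-(tyaw-yaw),2))
E
python3 -m handwheel '[[0,0,-8,7.83,-1],[0,0,-8,7.83,-1],[0,0,-8,7.83,-1],[0,0,-8,7.83,-1],[0,0,-8,7.83,-1],[0,0,-8,7.83,-1],[0,0,-8,7.83,-1],[0,0,-8,7.83,-1],[0,0,-8,7.83,-1]]'
python3 -c "from h import *;delta(.43,-.182,.25,-6.5)"
```

```text
time: 1.05
position: [0.2416, 0.494, 0.2547]
tcp_rot: [0.998, -0.06, -0.0, 0.0]
contact_force: [1.4, -0.0, 0.2]
opening: 1.0
t 1.05 pos [0.2416 0.494  0.2547] yaw -6.85 tilt [-3.e-04 -5.e-04 -1.e+00] F [ 1.4 -0.   0.2] open 1.0 vel 1.358
tool delta mm [267.7 648.7   5. ] turn -0.35
```

```bash
python3 -m handwheel '[[10,25,0,0,-1],[17,42,0,0,-1],[17,42,0,0,-1],[17,42,0,0,-1],[17,42,0,0,-1],[17,42,0,0,-1],[17,42,0,0,-1],[17,42,0,0,-1],[17,42,0,0,-1]]'
python3 -m handwheel '[[17,42,0,0,-1],[17,42,0,0,-1],[17,42,0,0,-1],[17,42,0,0,-1],[17,42,0,0,-1],[17,42,0,0,-1],[12,28,0,0,-1],[0,0,0,0,-1],[0,0,0,0,-1]]'
python3 -c "
from h import *
delta(.43,-.182,.25,-6.5)
cap('wrist','w2.png');delta(.43,-.182,.25,-6.5)"
```

```text
time: 1.95
position: [0.3455, 0.1171, 0.2547]
tcp_rot: [0.998, -0.057, 0.0, -0.0]
contact_force: [1.2, 0.2, 0.6]
opening: 0.999
time: 2.85
position: [0.4268, -0.1724, 0.2542]
tcp_rot: [0.998, -0.058, -0.0, -0.0]
contact_force: [-0.8, -0.1, 0.2]
opening: 0.999
t 2.85 pos [ 0.4268 -0.1724  0.2542] yaw -6.59 tilt [-1.e-03  6.e-04 -1.e+00] F [-0.8 -0.1  0.2] open 0.999 vel 0.03
tool delta mm [4.3 9.2 4.2] turn -0.09
t 2.9 pos [ 0.4268 -0.1718  0.2545] yaw -6.53 tilt [-4.e-04  4.e-04 -1.e+00] F [ 0.1 -0.1  0.6] open 0.997 vel 0.017
tool delta mm [4.3 9.8 4.5] turn -0.03
```

View pics/w2.png

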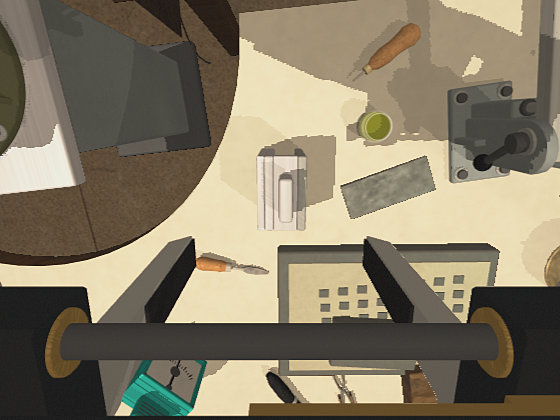

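```bash
python3 - <<'E'
from h import *
np.set_printoptions(precision=4,suppress=True,linewidth=160)
im,d,K,E=load('w2.png'); w=cloud(d,K,E); print(E[:3,3],E[:3,2]); p=w[120:235,240:320].reshape(-1,3)
s=lambda z0,z1: p[(p[:,2]>z0)&(p[:,2]<z1)]
for nm,q in(('lug',s(.112,.14)),('case',s(.08,.1))):
    print(nm,len(q),cv2.minAreaRect((q[:,:2]*1000).astype(np.float32)),np.median(q[:,2]),q.mean(0))
cv2.imwrite('pics/w2z.png',cv2.resize(im[130:240,200:360],None,fx=5,fy=5,interpolation=cv2.INTER_CUBIC))
print(proj([[.432,-.183,.122],[.430,-.183,.122]],K,E))
p=w.reshape(-1,3); q=p[(p[:,0]>.6)&(p[:,2]>.14)&(p[:,2]<.17)]; print(len(q), q.min(0),q.max(0))
E
```

```text
[ 0.4353 -0.0983  0.4554] [-0.0298 -0.255  -0.9665]
lug 650 ((431.9523620605469, -182.39208984375), (45.34199523925781, 14.555623054504395), 83.37934875488281) 0.12074224166998263 [ 0.4319 -0.1816  0.1202]
case 2994 ((427.8803405761719, -182.45994567871094), (84.40398406982422, 54.089107513427734), 83.2784194946289) 0.08895159478496636 [ 0.4273 -0.1787  0.0889]
[[285.3357 201.6946]
 [283.3581 201.9157]]
828 [ 0.6645 -0.177   0.14  ] [ 0.6775 -0.1339  0.1527]
```

View pics/w2z.png

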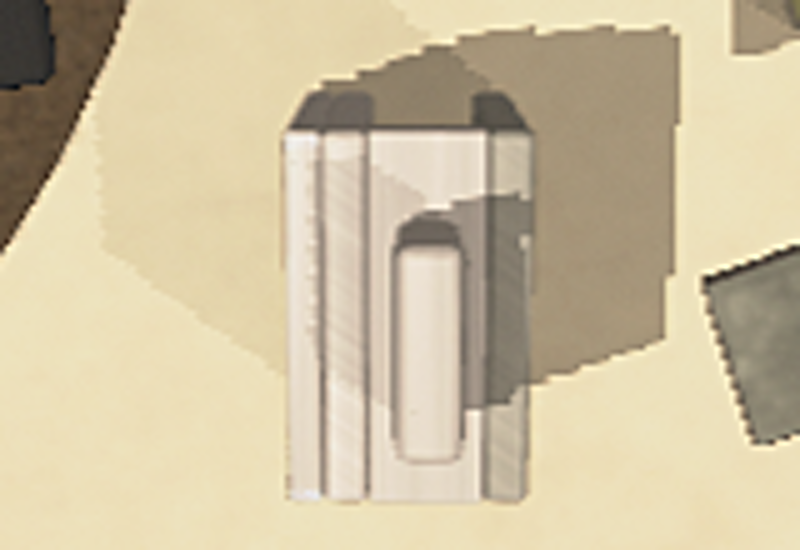

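Three views put the lug at (0.432, -0.1825), top 0.121 m, yaw -6.6°, which matches the given sizes. Now I'll descend on it.

```bash
python3 -c "from h import *;delta(.432,-.1825,.106,-6.6)"
python3 -m handwheel '[[3,5,20,0,-1],[3.4,5.5,30,0,-1],[0,0,30,0,-1],[0,0,30,0,-1],[0,0,20,0,-0.4],[0,0,0,0,-0.2],[0,0,0,0,-0.2]]'
python3 -c "from h import *;delta(.432,-.1825,.106,-6.6)"
```

```text
t 2.9 pos [ 0.4268 -0.1718  0.2545] yaw -6.53 tilt [-4.e-04  4.e-04 -1.e+00] F [ 0.1 -0.1  0.6] open 0.997 vel 0.017
tool delta mm [  6.4  10.1 148.5] turn 0.07
time: 3.6
position: [0.4325, -0.1829, 0.1256]
tcp_rot: [0.998, -0.056, 0.0, 0.0]
contact_force: [-0.4, -0.8, 0.1]
opening: 0.783
t 3.6 pos [ 0.4325 -0.1829  0.1256] yaw -6.47 tilt [ 7.e-04 -3.e-04 -1.e+00] F [-0.4 -0.8  0.1] open 0.783 vel 0.018
tool delta mm [-0.6 -0.3 19.6] turn 0.13
```

```bash
python3 -m handwheel '[[-0.5,0,10,0,-0.2],[0,0,9.5,0,0],[0,0,0,0,0.4],[0,0,0,0,0.8],[0,0,0,0,1],[0,0,0,0,1],[0,0,0,0,1],[0,0,0,0,1],[0,0,0,0,1]]' 25
python3 -c "from h import *;delta(.432,-.1825,.106,-6.6)"
```

```text
time: 4.5
position: [0.4318, -0.1834, 0.1052]
tcp_rot: [0.998, -0.057, 0.0, 0.0]
contact_force: [0.1, -0.0, -0.3]
opening: 0.019
t 4.5 pos [ 0.4318 -0.1834  0.1052] yaw -6.53 tilt [ 2.e-04 -1.e-04 -1.e+00] F [ 0.1 -0.  -0.3] open 0.019 vel 0.001
tool delta mm [ 0.1 -1.  -0.8] turn 0.07
```

```bash
python3 -c "
from h import *
cap('wrist','w3.png')
im,d,K,E=cap('scene','s3.png'); cv2.imwrite('pics/s3z.png',cv2.resize(im[180:290,200:340],None,fx=5,fy=5,interpolation=cv2.INTER_CUBIC))"
```

```text
(no output)
```

View pics/w3.png

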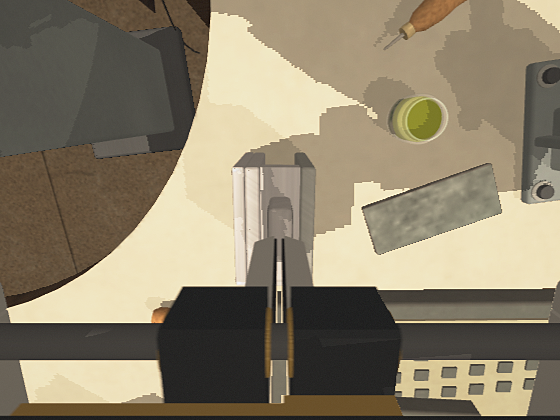

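View pics/s3z.png

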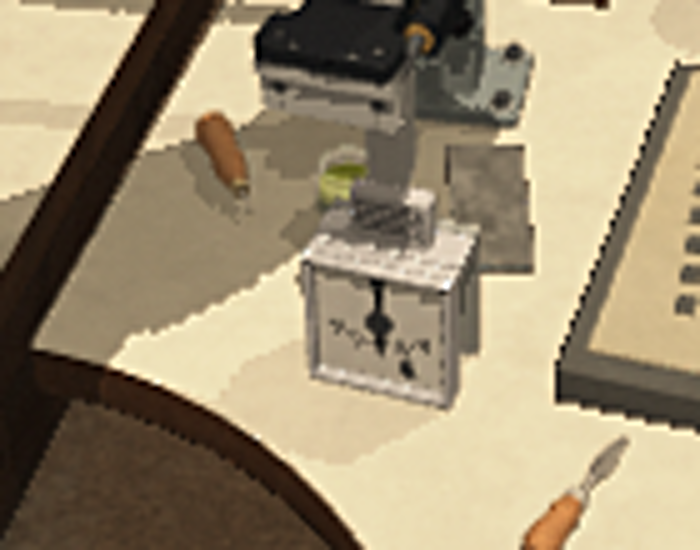

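```bash
python3 - <<'E'
from h import *
np.set_printoptions(precision=4,suppress=True,linewidth=160)
im,d,K,E=load('w3.png'); w=cloud(d,K,E); print(E[:3,3])
p=w[150:290,200:340].reshape(-1,3)
s=lambda z0,z1: p[(p[:,2]>z0)&(p[:,2]<z1)]
q=s(.08,.1); print(cv2.minAreaRect((q[:,:2]*1000).astype(np.float32)),np.median(q[:,2]))
for v in range(180,290,8): print(v,w[v,280],w[v,265],w[v,295])
im,d,K,E=load('s3.png'); w=cloud(d,K,E)
for v in range(205,236,3): print(v,[w[v,u].round(3).tolist() for u in (272,276,279,282,285)])
E
```

```text
[ 0.44   -0.1092  0.3063]
((427.9300537109375, -182.36627197265625), (84.44319915771484, 54.40631103515625), 83.4363784790039) 0.0889802709572241
180 [ 0.4362 -0.1497  0.0897] [ 0.4266 -0.1489  0.0884] [ 0.4459 -0.1511  0.0884]
188 [ 0.4356 -0.1549  0.0896] [ 0.426  -0.1539  0.0892] [ 0.4453 -0.1561  0.0893]
196 [ 0.435  -0.1603  0.0894] [ 0.4253 -0.1592  0.0891] [ 0.4447 -0.1614  0.0895]
204 [ 0.435  -0.16    0.1111] [ 0.4246 -0.1646  0.0888] [ 0.4442 -0.167   0.0884]
212 [ 0.4347 -0.1622  0.1204] [ 0.4239 -0.1703  0.0881] [ 0.4437 -0.1723  0.089 ]
220 [ 0.4342 -0.1667  0.1211] [ 0.4232 -0.1759  0.0877] [ 0.4431 -0.1779  0.0886]
228 [ 0.4336 -0.1716  0.1207] [ 0.4226 -0.1809  0.0896] [ 0.4425 -0.1836  0.0882]
236 [ 0.4331 -0.176   0.1217] [ 0.4219 -0.1865  0.0896] [ 0.442  -0.1892  0.0884]
244 [ 0.4326 -0.1809  0.1216] [ 0.4256 -0.1727  0.1403] [ 0.441  -0.1744  0.1407]
252 [ 0.432  -0.1859  0.1215] [ 0.426  -0.1731  0.1503] [ 0.4405 -0.1747  0.1505]
260 [ 0.4314 -0.1916  0.1199] [ 0.4263 -0.1732  0.1597] [nan nan nan]
268 [ 0.4308 -0.1964  0.1203] [ 0.4266 -0.1735  0.1677] [ 0.4397
[... 838 characters left out ...]
, 0.119], [0.425, -0.186, 0.122], [0.425, -0.194, 0.123], [0.426, -0.202, 0.123]]
223 [[0.428, -0.166, 0.106], [0.427, -0.177, 0.108], [0.423, -0.186, 0.113], [0.423, -0.195, 0.114], [0.425, -0.202, 0.114]]
226 [[0.429, -0.165, 0.094], [0.424, -0.178, 0.1], [0.422, -0.187, 0.104], [0.426, -0.194, 0.102], [0.421, -0.203, 0.107]]
229 [[0.421, -0.167, 0.091], [0.423, -0.178, 0.091], [0.427, -0.185, 0.089], [0.424, -0.194, 0.093], [0.422, -0.203, 0.096]]
232 [[0.408, -0.17, 0.092], [0.411, -0.181, 0.091], [0.41, -0.189, 0.093], [0.414, -0.196, 0.091], [0.417, -0.203, 0.089]]
235 [[0.407, -0.17, 0.082], [0.398, -0.184, 0.092], [0.399, -0.192, 0.093], [0.404, -0.198, 0.09], [0.403, -0.207, 0.092]]
```

```bash
python3 - <<'E'
from h import *
im,d,K,E=load('w3.png')
cv2.imwrite('pics/w3z.png',cv2.resize(im[190:310,200:360],None,fx=5,fy=5,interpolation=cv2.INTER_NEAREST))
im,d,K,E=load('s3.png')
cv2.imwrite('pics/s3y.png',cv2.resize(im[180:240,240:310],None,fx=10,fy=10,interpolation=cv2.INTER_NEAREST))
E
```

```text
(no output)
```

View pics/w3z.png

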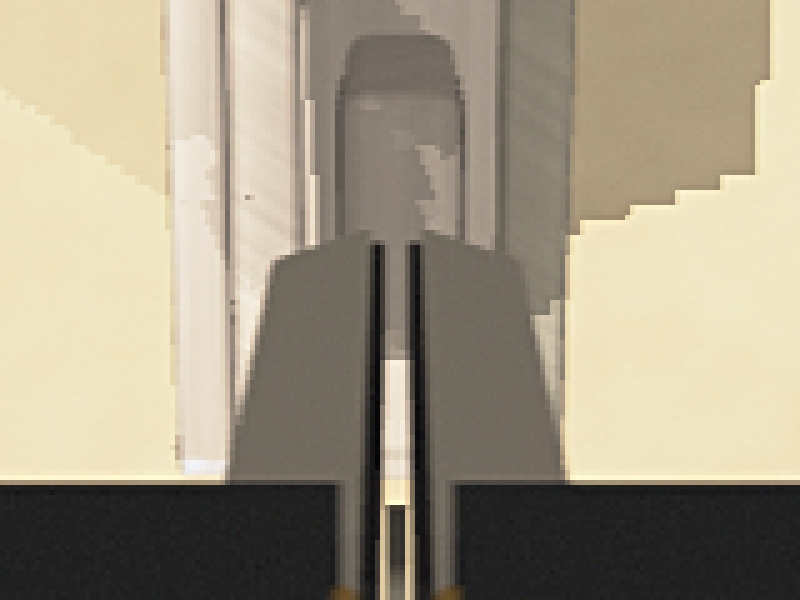

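View pics/s3y.png

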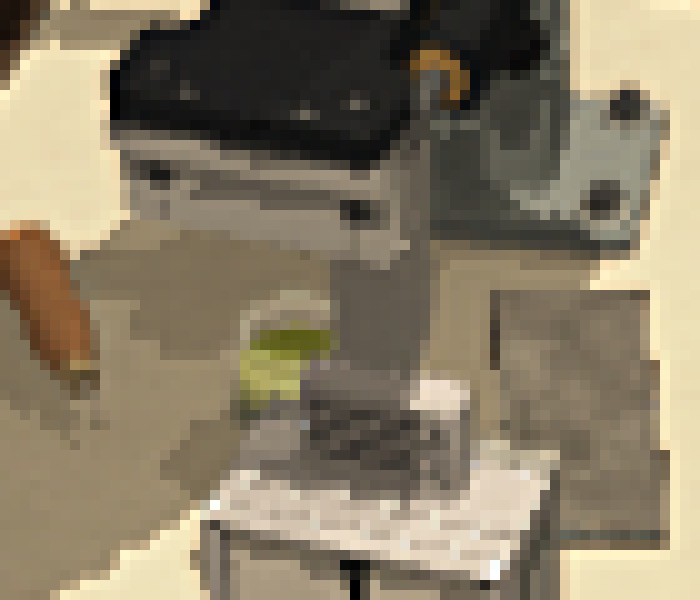

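The fingers have closed above the lug. The depth images put the fingertips at z≈0.133 (top of the lug is 0.121), while the reported TCP would put them at 0.094. So the tips sit about 38 mm higher than the stated geometry says. I'll check this on the depth image, then reopen.

```bash
python3 - <<'E'
from h import *
np.set_printoptions(precision=4,suppress=True,linewidth=160)
for n in ('w3.png','w2.png'):
    im,d,K,E=load(n); w=cloud(d,K,E)
    us=(262,268,273,286,291,298) if n=='w3.png' else (186,190,192,369,371,375)
    for u in us:
        col=w[225:300,u]; z=col[:,2]
        thr = .125 if n=='w3.png' else .23
        k=np.where(z>thr)[0]
        print(n,u,'first row',225+k[0] if len(k) else None,[col[i].round(4).tolist() for i in k[:2]])
E
python3 -m handwheel '[[0,0,0,0,0.2],[0,0,0,0,0],[0,0,0,0,-0.2],[0,0,0,0,-0.2],[0,0,0,0,-0.2]]'
python3 -c "from h import *;delta(.432,-.1825,.070,-6.6)"
```

```text
w3.png 262 first row 239 [[0.4236, -0.1729, 0.1318], [0.4237, -0.173, 0.1331]]
w3.png 268 first row 237 [[0.4268, -0.1729, 0.1298], [0.4268, -0.1732, 0.1305]]
w3.png 273 first row 236 [[0.4295, -0.1734, 0.1276], [0.4296, -0.173, 0.1304]]
w3.png 286 first row 236 [[0.4367, -0.174, 0.1283], [0.4366, -0.1738, 0.1304]]
w3.png 291 first row 238 [[0.4393, -0.1744, 0.1311], [0.4392, -0.1746, 0.1321]]
w3.png 298 first row 240 [[0.4429, -0.1747, 0.1345], [0.4428, -0.1751, 0.135]]
w2.png 186 first row 237 [[0.3771, -0.157, 0.2781], [0.3773, -0.1573, 0.2789]]
w2.png 190 first row 236 [[0.3787, -0.1574, 0.2759], [0.3793, -0.1573, 0.2779]]
w2.png 192 first row 239 [[0.38, -0.1587, 0.2774], [0.3803, -0.1589, 0.2787]]
w2.png 369 first row 236 [[0.4775, -0.1686, 0.2763], [0.4769, -0.1684, 0.2784]]
w2.png 371 first row 237 [[0.478, -0.1685, 0.2784], [0.4775, -0.1682, 0.2807]]
w2.png 375 first row 238 [[0.4797, -0.1686, 0.2802], [0.4795, -0.1688, 0.2811]]
time: 5.1
position: [0.4317, -0.1834, 0.1051]
tcp_rot: [0.998, -0.057, -0.0, -0.0]
contact_force: [0.4, 0.8, -0.3]
opening: 0.395
t 5.1 pos [ 0.4317 -0.1834  0.1051] yaw -6.53 tilt [-0.  0. -1.] F [ 0.4  0.8 -0.3] open 0.395 vel 0.001
tool delta mm [ 0.2 -0.9 35.1] turn 0.07
```

Both wrist images put the tips 22 mm *behind* the reported TCP, so the true grasp point is about 33 mm higher than stated. I'll allow for that and descend a further 33 mm.

```bash
python3 -m handwheel '[[0,0,8,0,-0.2],[0,0,10,0,-0.2],[0,0,8,0,-0.2],[0,0,4,0,-0.2],[0,0,3,0,-0.2]]'
python3 -c "from h import *;delta(.432,-.1825,.072,-6.6)"
```

```text
time: 5.6
position: [0.4315, -0.1833, 0.0715]
tcp_rot: [0.998, -0.057, -0.0, -0.0]
contact_force: [-0.4, -0.5, -0.1]
opening: 0.6
t 5.6 pos [ 0.4315 -0.1833  0.0715] yaw -6.53 tilt [-7.e-04  3.e-04 -1.e+00] F [-0.4 -0.5 -0.1] open 0.6 vel 0.064
tool delta mm [ 0.4 -0.9 -0.5] turn 0.07
```

```bash
python3 -m handwheel '[[0,0,0,0,0.2],[0,0,0,0,0.5],[0,0,0,0,0.8],[0,0,0,0,1],[0,0,0,0,1],[0,0,0,0,1],[0,0,0,0,1]]' 30
python3 -c "from h import *;delta(.432,-.1825,.072,-6.6);cap('wrist','w4.png')"
```

```text
time: 6.3
position: [0.4318, -0.1834, 0.0722]
tcp_rot: [0.998, -0.057, 0.0, 0.0]
contact_force: [1.7, 0.8, -0.7]
opening: 0.148
t 6.3 pos [ 0.4318 -0.1834  0.0722] yaw -6.53 tilt [ 2.e-04 -1.e-04 -1.e+00] F [ 1.7  0.8 -0.7] open 0.148 vel 0.002
tool delta mm [ 0.1 -0.9  0.2] turn 0.07
```

View pics/w4.png

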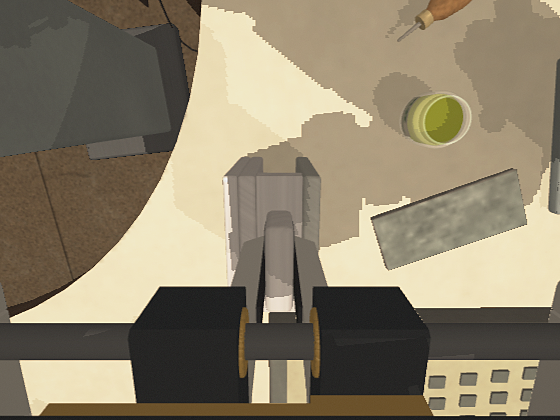

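The opening is 0.148 × 94 = 13.9 mm, the lug's thickness, so the gauge is gripped. Now I'll lift it and turn it to the bar's yaw.

```bash
python3 -m handwheel '[[0,0,-5,0,1],[0,0,-15,0,1],[0,0,-25,0,1],[0,0,-30,0,1],[0,0,-30,0,1],[0,0,-30,-2.5,1],[0,0,-20,-4,1],[0,0,-10,-2,1],[0,0,0,0,1]]'
python3 -c "from h import *;delta(.683,-.029,.237,1.8)"
```

```text
time: 7.25
position: [0.4319, -0.1835, 0.2384]
tcp_rot: [1.0, 0.017, 0.001, 0.0]
contact_force: [-1.3, 0.3, -3.8]
opening: 0.152
t 7.25 pos [ 0.4319 -0.1835  0.2384] yaw 2.0 tilt [ 1.7e-03 -9.0e-04 -1.0e+00] F [-1.3  0.3 -3.8] open 0.152 vel 0.045
tool delta mm [ 256.3 -145.7    1.7] turn 0.2
```

```bash
python3 -m handwheel '[[10,-6,0,0,1],[20,-11,0,0,1],[28,-16,0,0,1],[30,-17,0,0,1],[30,-17,0,0,1],[30,-17,0,0,1],[30,-17,0,0,1],[28,-16,0,0,1],[24,-14,0,0,1],[16,-9,0,0,1]]'
python3 -m handwheel '[[10,-5.5,0,0,1],[0,0,0,0,1],[0,0,0,0,1],[0,0,0,0,1]]'
python3 -c "
from h import *
delta(.683,-.029,.237,1.8)
cap('wrist','w5.png');cap('scene','s5.png');cap('top','t5.png')"
```

```text
time: 8.25
position: [0.6739, -0.0329, 0.2348]
tcp_rot: [1.0, 0.017, -0.001, -0.0]
contact_force: [0.7, -0.4, -3.1]
opening: 0.148
time: 8.65
position: [0.6821, -0.0294, 0.2368]
tcp_rot: [1.0, 0.017, -0.0, 0.0]
contact_force: [0.2, 0.2, -3.4]
opening: 0.147
t 8.65 pos [ 0.6821 -0.0294  0.2368] yaw 1.93 tilt [-7.e-04 -0.e+00 -1.e+00] F [ 0.2  0.2 -3.4] open 0.147 vel 0.01
tool delta mm [ 0.9 -0.3 -0.2] turn 0.13
```

View pics/w5.png

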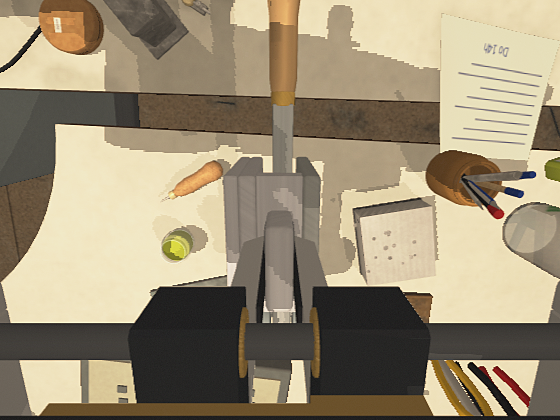

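View pics/s5.png

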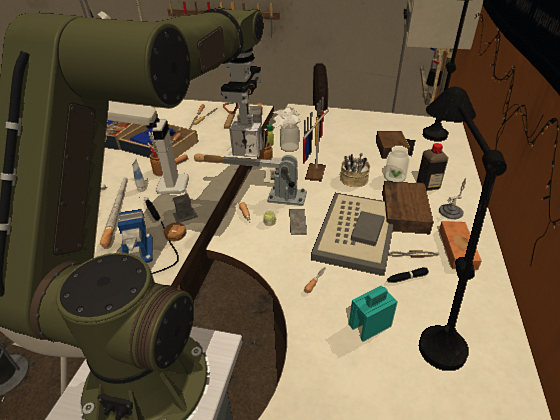

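```bash
python3 - <<'E'
from h import *
np.set_printoptions(precision=4,suppress=True,linewidth=160)
im,d,K,E=load('w5.png'); w=cloud(d,K,E)
for v in list(range(5,170,12)):
    r=w[v]; m=(r[:,2]>.115)&(r[:,2]<.15)&(r[:,0]>.64)&(r[:,0]<.72)
    m[:240]=False;m[330:]=False
    i=np.where(m)[0]
    if len(i): a,b=i[0],i[-1]; print(v,a,b,'y',r[m,1].mean().round(4),'xc',((r[a,0]+r[b,0])/2).round(4),'wid',(r[b,0]-r[a,0]).round(4),'z',np.median(r[m,2]).round(4))
p=w[150:290,200:340].reshape(-1,3)
for lo,hi in((.275,.31),(.24,.27)):
    q=p[(p[:,2]>lo)&(p[:,2]<hi)]
    print(lo,len(q),cv2.minAreaRect((q[:,:2]*1000).astype(np.float32)),np.median(q[:,2]))
im,d,K,E=load('t5.png');
w=cloud(d,K,E)
for v in range(112,132,1): pass
cv2.imwrite('pics/t5z.png',cv2.resize(im[90:150,140:300],None,fx=5,fy=5))
E
```

```text
5 268 299 y 0.1292 xc 0.6805 wid 0.0251 z 0.1356
17 269 297 y 0.1207 xc 0.6803 wid 0.0229 z 0.1351
29 269 297 y 0.112 xc 0.6807 wid 0.0231 z 0.1347
41 269 297 y 0.1032 xc 0.6811 wid 0.0233 z 0.1354
53 269 296 y 0.094 xc 0.6809 wid 0.0225 z 0.1357
65 269 296 y 0.0849 xc 0.6813 wid 0.0228 z 0.1354
77 269 296 y 0.0756 xc 0.6816 wid 0.023 z 0.1347
89 270 294 y 0.0662 xc 0.6815 wid 0.0206 z 0.1339
101 271 294 y 0.0565 xc 0.6824 wid 0.02 z 0.1338
113 272 292 y 0.0466 xc 0.6822 wid 0.0172 z 0.1339
125 272 292 y 0.0366 xc 0.6825 wid 0.0173 z 0.134
137 272 292 y 0.0264 xc 0.683 wid 0.0175 z 0.1341
149 272 291 y 0.016 xc 0.6829 wid 0.0167 z 0.1342
161 272 291 y 0.0055 xc 0.6832 wid 0.0168 z 0.1341
0.275 3767 ((681.4943237304688, -23.044723510742188), (32.5240592956543, 31.762331008911133), 47.874664306640625) 0.28586105268999995
0.24 6505 ((677.609619140625, -19.643226623535156), (54.315711975097656, 66.18064880371094), 2.1467199325561523) 0.2535802330669475
```

The bar axis lies at x≈0.684 at y=-0.029, yaw about 1.5°. The gauge is about 2 mm short of it in x and 0.6° over, so I'll correct that and lower gently.

```bash
python3 -m handwheel '[[2.2,0,10,0.5,1],[0,0,15,0,1],[0,0,15,0,1],[0,0,15,0,1],[0,0,15,0,1],[0,0,12,0,1],[0,0,7,0,1],[0,0,4,0,1],[0,0,0,0,1],[0,0,0,0,1]]'
python3 -c "
from h import *
delta(.684,-.029,.129,1.5)
im,d,K,E=cap('scene','s6.png'); cv2.imwrite('pics/s6z.png',cv2.resize(im[100:220,180:320],None,fx=5,fy=5,interpolation=cv2.INTER_CUBIC))"
```

```text
time: 9.8
position: [0.685, -0.0291, 0.1448]
tcp_rot: [1.0, 0.013, 0.001, 0.0]
contact_force: [0.3, 0.2, -3.3]
opening: 0.148
t 9.8 pos [ 0.685  -0.0291  0.1448] yaw 1.47 tilt [ 1.1e-03 -1.0e-04 -1.0e+00] F [ 0.3  0.2 -3.3] open 0.148 vel 0.004
tool delta mm [-1.1 -0.2 15.8] turn -0.03
```

View pics/s6z.png

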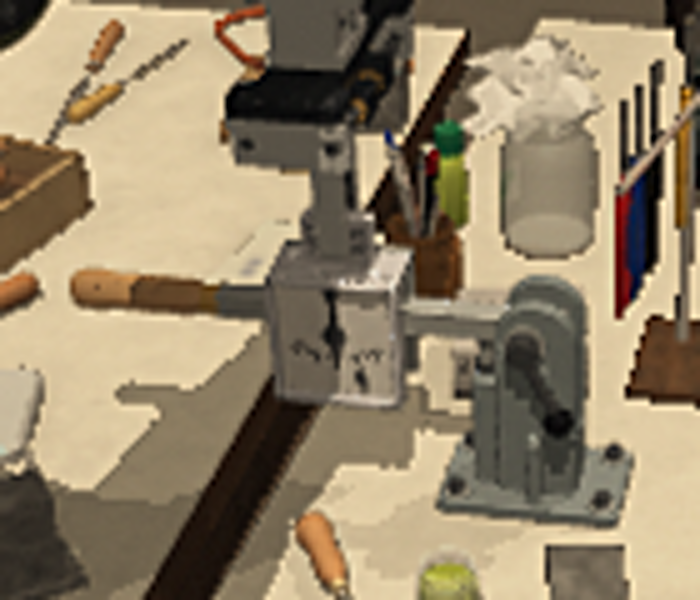

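It straddles the bar with no contact force. Lowering slowly.

```bash
python3 -m handwheel '[[0,0,5,0,1],[0,0,4,0,1],[0,0,3,0,1],[0,0,1,0,1],[0,0,1,0,1],[0,0,0,0,1]]'
python3 -m handwheel '[[0,0,1,0,1],[0,0,0.6,0,1],[0,0,0,0,1]]'
python3 -c "
from h import *
delta(.684,-.029,.129,1.5)"
```

```text
time: 10.45
position: [0.6847, -0.0291, 0.1301]
tcp_rot: [1.0, 0.013, -0.0, 0.0]
contact_force: [0.3, 0.1, -3.5]
opening: 0.146
time: 10.75
position: [0.6849, -0.0292, 0.1292]
tcp_rot: [1.0, 0.013, 0.0, 0.0]
contact_force: [-1.9, 0.4, 3.0]
opening: 0.145
t 10.75 pos [ 0.6849 -0.0292  0.1292] yaw 1.47 tilt [ 8.e-04 -1.e-04 -1.e+00] F [-1.9  0.4  3. ] open 0.145 vel 0.001
tool delta mm [-0.9 -0.2  0.2] turn -0.03
```

The force went from -3.5 to +3.0 N at the expected height, so it is seated. Releasing.

```bash
python3 -m handwheel '[[0,0,0,0,0.6],[0,0,0,0,0.4],[0,0,0,0,0.1],[0,0,0,0,0],[0,0,0,0,0],[0,0,0,0,0]]'
python3 -c "
from h import *
delta(.684,-.029,.129,1.5)"
python3 -m handwheel '[[0,0,-8,0,0],[0,0,-20,0,0],[0,0,-30,0,0],[0,0,-35,0,0],[0,0,-30,0,0],[0,0,-10,0,0],[0,0,0,0,0],[0,0,0,0,0]]'
python3 -c "
from h import *
delta(.681,.105,.25,1.5);cap('wrist','w7.png')
im,d,K,E=cap('scene','s7.png'); cv2.imwrite('pics/s7z.png',cv2.resize(im[100:220,180:320],None,fx=5,fy=5,interpolation=cv2.INTER_CUBIC))"
```

```text
time: 11.35
position: [0.6848, -0.0291, 0.1285]
tcp_rot: [1.0, 0.013, -0.0, 0.0]
contact_force: [0.9, 1.4, -0.5]
opening: 0.497
t 11.35 pos [ 0.6848 -0.0291  0.1285] yaw 1.47 tilt [-0. -0. -1.] F [ 0.9  1.4 -0.5] open 0.497 vel 0.001
tool delta mm [-0.8 -0.1 -0.5] turn -0.03
time: 12.15
position: [0.6844, -0.0291, 0.2598]
tcp_rot: [1.0, 0.013, -0.001, -0.0]
contact_force: [-0.5, -0.5, -0.8]
opening: 0.499
t 12.15 pos [ 0.6844 -0.0291  0.2598] yaw 1.47 tilt [-2.2e-03  2.0e-04 -1.0e+00] F [-0.5 -0.5 -0.8] open 0.499 vel 0.012
tool delta mm [   0.  -134.2    9.8] turn -0.03
```

View pics/s7z.png

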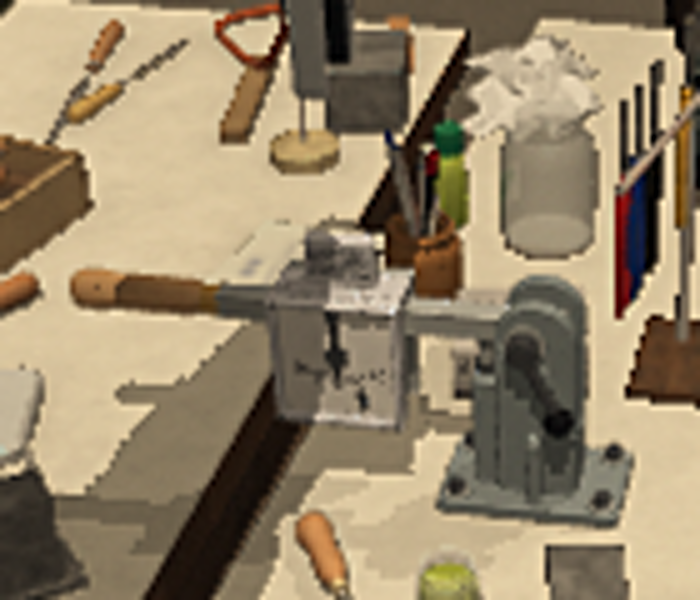

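View pics/w7.png

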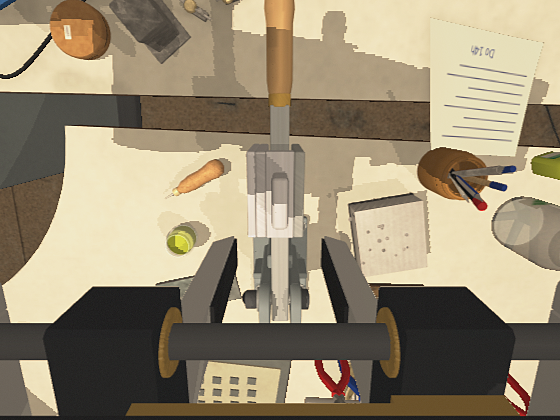

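```bash
python3 - <<'E'
from h import *
np.set_printoptions(precision=4,suppress=True,linewidth=160)
im,d,K,E=load('w7.png'); w=cloud(d,K,E); p=w[130:245,235:315].reshape(-1,3)
for lo,hi in((.168,.2),(.138,.16)):
    q=p[(p[:,2]>lo)&(p[:,2]<hi)&(p[:,1]>-.08)&(p[:,1]<.025)]
    A=np.c_[q[:,:2]-q[:,:2].mean(0),np.ones(len(q))]; f=np.linalg.lstsq(A,q[:,2],rcond=None)[0]
    print(lo,len(q),cv2.minAreaRect((q[:,:2]*1000).astype(np.float32)),np.median(q[:,2]),'plane',f)
for v in list(range(5,120,12)):
    r=w[v]; m=(r[:,2]>.115)&(r[:,2]<.15)&(r[:,0]>.64)&(r[:,0]<.72); m[:240]=False;m[330:]=False
    i=np.where(m)[0]
    if len(i): a,b=i[0],i[-1]; print(v,'y',r[m,1].mean().round(4),'xc',((r[a,0]+r[b,0])/2).round(4),'wid',(r[b,0]-r[a,0]).round(4),'z',np.median(r[m,2]).round(4))
E
```

```text
0.168 871 ((684.3487548828125, -27.96963119506836), (14.12134075164795, 45.162845611572266), 1.214611291885376) 0.17771297551116805 plane [ 0.0921 -0.0181  0.1773]
0.138 4025 ((680.447998046875, -28.47528076171875), (54.105743408203125, 84.2695541381836), 1.4405657052993774) 0.1460150224531665 plane [ 0.0015 -0.0006  0.146 ]
5 y 0.1356 xc 0.68 wid 0.0261 z 0.1366
17 y 0.1267 xc 0.6802 wid 0.0246 z 0.1353
29 y 0.1173 xc 0.6805 wid 0.023 z 0.1351
41 y 0.1077 xc 0.6807 wid 0.0232 z 0.1354
53 y 0.098 xc 0.681 wid 0.0235 z 0.135
65 y 0.0882 xc 0.6813 wid 0.0237 z 0.1354
77 y 0.0782 xc 0.6815 wid 0.0239 z 0.1349
89 y 0.0679 xc 0.6817 wid 0.0203 z 0.1343
101 y 0.0576 xc 0.682 wid 0.0207 z 0.1334
113 y 0.0469 xc 0.6823 wid 0.0166 z 0.1343
```

The gauge is seated: level, case top at 0.146, centred on the bar to under 1 mm, yaw 1.4°. Next is the handle at (0.681, 0.105), grasp height 0.126.

```bash
python3 -m handwheel '[[0,-12,0,0,-0.2],[0,-24,0,0,-0.3],[0,-30,0,0,-0.3],[0,-30,0,0,-0.3],[0,-24,0,0,-0.3],[0,-14,0,0,-0.3],[0,0,0,0,-0.3],[0,0,0,0,-0.3]]'
python3 -c "
from h import *
delta(.681,.105,.085,1.5);cap('wrist','w8.png')"
```

```text
time: 13.05
position: [0.6813, 0.1044, 0.2612]
tcp_rot: [1.0, 0.013, -0.0, 0.0]
contact_force: [0.4, -0.3, 0.8]
opening: 0.649
t 13.05 pos [0.6813 0.1044 0.2612] yaw 1.47 tilt [-4.e-04 -3.e-04 -1.e+00] F [ 0.4 -0.3  0.8] open 0.649 vel 0.02
tool delta mm [ -0.2  -0.7 176.2] turn -0.03
```

View pics/w8.png

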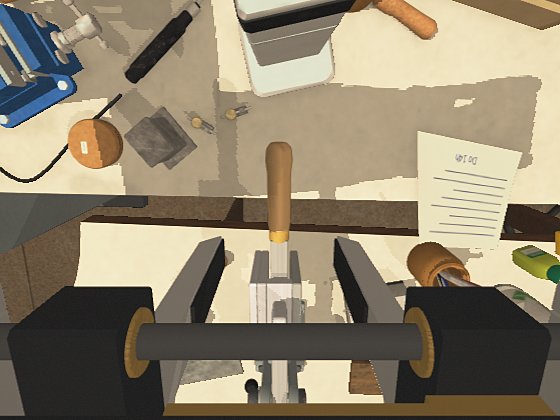

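```bash
python3 -c "
from h import *
im,d,K,E=load('w8.png');print(proj([[.681,.105,.138],[.6795,.153,.126]],K,E).round(0))"
python3 -m handwheel '[[0,0,15,0,-0.3],[0,0,28,0,-0.3],[0,0,30,0,-0.3],[0,0,30,0,-0.3],[0,0,30,0,-0.3],[0,0,22,0,-0.3],[0,0,14,0,-0.3],[0,0,7,0,-0.3],[0,0,0,0,-0.3]]'
python3 -c "
from h import *
delta(.681,.105,.085,1.5)"
```

```text
[[279. 193.]
 [278. 142.]]
time: 14.0
position: [0.6813, 0.1043, 0.0853]
tcp_rot: [1.0, 0.013, -0.0, 0.0]
contact_force: [0.2, 0.6, 0.6]
opening: 0.655
t 14.0 pos [0.6813 0.1043 0.0853] yaw 1.44 tilt [-5.e-04 -1.e-04 -1.e+00] F [0.2 0.6 0.6] open 0.655 vel 0.021
tool delta mm [-0.3 -0.7  0.3] turn -0.06
```

```bash
python3 -m handwheel '[[0,0,0,0,0],[0,0,0,0,0.3],[0,0,0,0,0.6],[0,0,0,0,1],[0,0,0,0,1],[0,0,0,0,1],[0,0,0,0,1]]' 25
python3 -c "
from h import *
delta(.681,.105,.085,1.5);
im,d,K,E=cap('scene','s9.png'); cv2.imwrite('pics/s9z.png',cv2.resize(im[90:210,170:310],None,fx=5,fy=5,interpolation=cv2.INTER_CUBIC))"
```

```text
time: 14.7
position: [0.681, 0.1049, 0.0857]
tcp_rot: [1.0, 0.013, -0.0, 0.0]
contact_force: [-6.7, -0.4, 3.8]
opening: 0.252
t 14.7 pos [0.681  0.1049 0.0857] yaw 1.48 tilt [-8.e-04 -1.e-04 -1.e+00] F [-6.7 -0.4  3.8] open 0.252 vel 0.002
tool delta mm [ 0.  -0.1  0.7] turn -0.02
```

View pics/s9z.png

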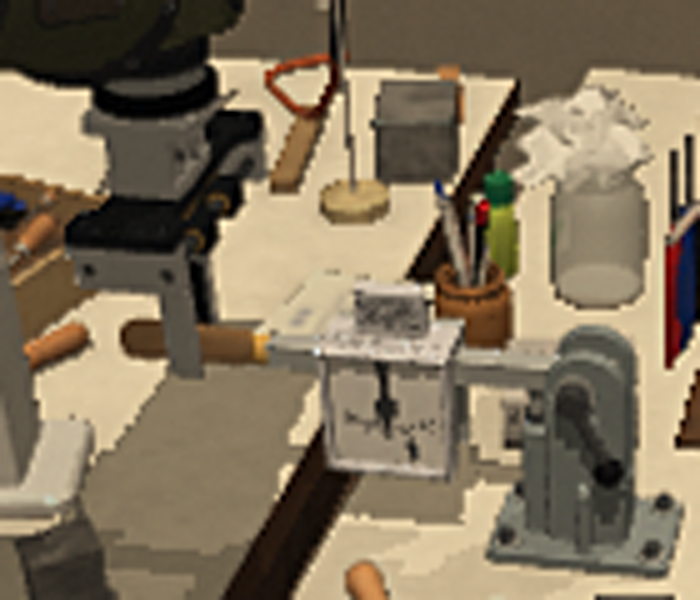

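The handle is gripped at 23.7 mm. Now I'll read the mark's angle by rectifying the dial plane in two scene pictures.

```bash
cat > dial.py <<'E'
from h import *
def rect(f,c,yaw,tilt,S=8,zoff=0):
    # c: gauge_center world; returns image of dial plane, y -42..42 (left=+y), z +35..-65 mm ; S px/mm
    im,d,K,E=load(f); t=np.radians(yaw)
    ex=np.array([np.cos(t),np.sin(t),0]); ey=np.array([-np.sin(t),np.cos(t),0]); ez=np.array([0,0,1.])
    ey2=np.cos(tilt)*ey+np.sin(tilt)*ez; ez2=-np.sin(tilt)*ey+np.cos(tilt)*ez
    W,H=90*S,100*S
    u,v=np.meshgrid(np.arange(W),np.arange(H)); gy=(W/2-u)/S/1000; gz=(33-v/S)/1000
    P=c+ex*-.031+gy[...,None]*ey2+gz[...,None]*ez2
    uv=proj(P.reshape(-1,3),K,E).reshape(H,W,2).astype(np.float32)
    return cv2.remap(im,uv[...,0],uv[...,1],cv2.INTER_CUBIC)
E
python3 - <<'E'
from dial import *
a=rect('scene1.png',np.array([.4297,-.1832,.061]),-6.6,0,6)
b=rect('s9.png',np.array([.682,-.029,.118]),1.45,0,6)
for i in(a,b):
    for k in range(0,100,10): cv2.putText(i,str(33-k),(0,k*6+4),0,.4,(0,0,255),1)
    for k in range(-40,41,10): cv2.putText(i,str(-k),(270+k*6-6,10),0,.4,(0,0,255),1)
cv2.imwrite('pics/d1.png',a);cv2.imwrite('pics/d2.png',b)
E
```

```text
(no output)
```

View pics/d1.png

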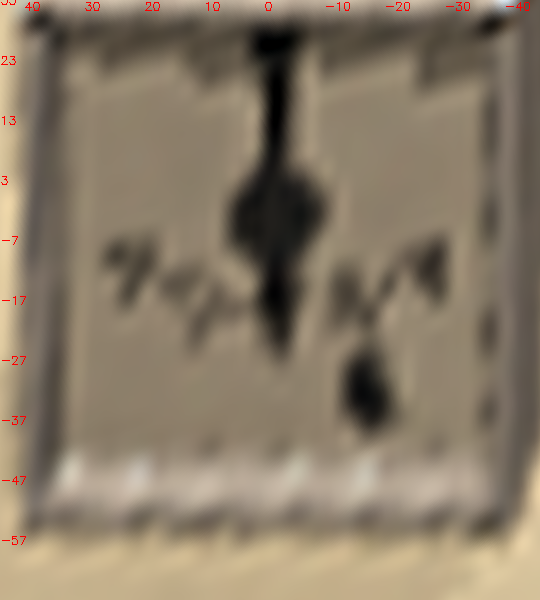

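View pics/d2.png

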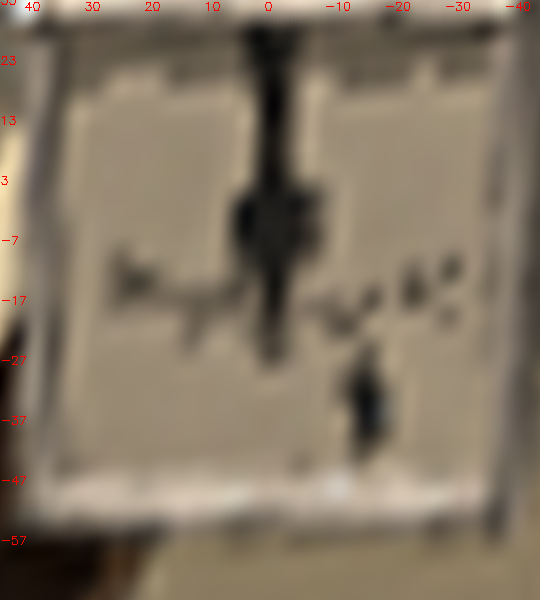

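The pin is at z≈+27 in the gauge frame. The mark lies 15.5–16 mm to the right and about 60 mm down, so it reads about 0.26 rad. I'll raise the handle along its 255 mm arc, starting with half.

```bash
python3 -m handwheel '[[-0.4,0,-3,0,1],[0,0.1,-4.6,0,1],[0,0.2,-5.1,0,1],[0,0.3,-5.1,0,1],[0,0.4,-5.1,0,1],[0,0.5,-5.1,0,1],[0,0.7,-5.1,0,1],[0,0.7,-5,0,1],[0,0,0,0,1],[0,0,0,0,1]]'
python3 -c "
from h import *
delta(.681,.105,.085,1.5);
im,d,K,E=cap('scene','s10.png'); cv2.imwrite('pics/s10z.png',cv2.resize(im[90:210,170:310],None,fx=5,fy=5,interpolation=cv2.INTER_CUBIC))"
```

```text
time: 15.75
position: [0.681, 0.1019, 0.1236]
tcp_rot: [1.0, 0.013, 0.0, 0.0]
contact_force: [2.0, -0.9, -3.6]
opening: 0.254
t 15.75 pos [0.681  0.1019 0.1236] yaw 1.47 tilt [ 1.e-04 -0.e+00 -1.e+00] F [ 2.  -0.9 -3.6] open 0.254 vel 0.004
tool delta mm [ 0.1 -3.1 38.6] turn -0.03
```

View pics/s10z.png

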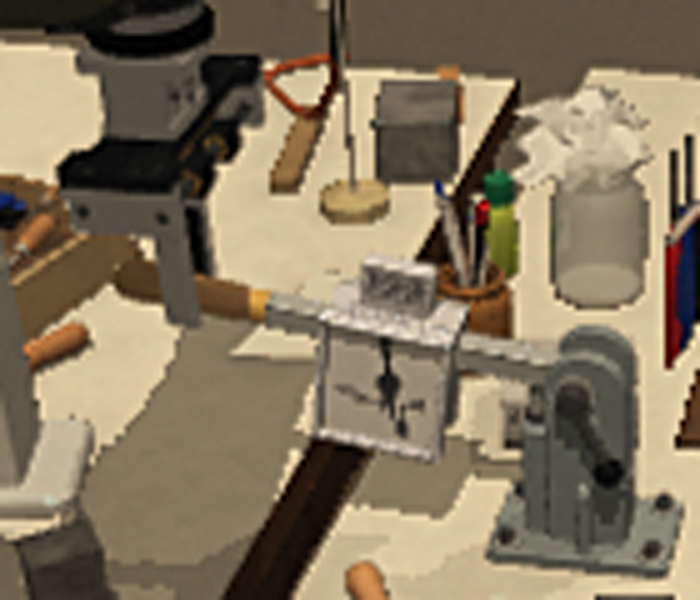

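It tilts smoothly, about 0.15 rad so far. Continuing to about 0.26.

```bash
python3 -m handwheel '[[0,0.6,-4,0,1],[0,0.9,-5,0,1],[0,1.0,-5,0,1],[0,1.0,-5,0,1],[0,1.0,-4,0,1],[0,0.7,-2.5,0,1],[0,0.4,-1.5,0,1],[0,0,0,0,1],[0,0,0,0,1],[0,0,0,0,1]]'
python3 -m handwheel '[[0,0,0,0,1],[0,0,0,0,1],[0,0,0,0,1],[0,0,0,0,1],[0,0,0,0,1],[0,0,0,0,1],[0,0,0,0,1],[0,0,0,0,1],[0,0,0,0,1],[0,0,0,0,1]]'
python3 - <<'E'
from dial import *
delta(.681,.105,.085,1.5)
im,d,K,E=cap('scene','s11.png'); cv2.imwrite('pics/s11z.png',cv2.resize(im[90:210,170:310],None,fx=5,fy=5,interpolation=cv2.INTER_CUBIC))
s=arm.get_state(); th=np.arcsin((s['position'][2]-.0855)/.255); print('theta',th)
t=np.radians(1.45); piv=np.array([.682-np.sin(t)*-.12,-.150,.126])
ey=np.array([-np.sin(t),np.cos(t),0]); e2=np.cos(th)*ey+[0,0,np.sin(th)]; z2=-np.sin(th)*ey+[0,0,np.cos(th)]
c=piv+.121*e2-.008*z2
a=rect('s11.png',c,1.45,th,6)
for k in range(0,100,10): cv2.putText(a,str(33-k),(0,k*6+4),0,.4,(0,0,255),1)
cv2.imwrite('pics/d3.png',a)
E
```

```text
time: 16.8
position: [0.6811, 0.0964, 0.1505]
tcp_rot: [1.0, 0.013, -0.0, -0.0]
contact_force: [2.9, -0.4, -4.0]
opening: 0.249
time: 17.8
position: [0.6811, 0.0963, 0.1507]
tcp_rot: [1.0, 0.013, 0.0, -0.0]
contact_force: [2.2, 0.3, -4.6]
opening: 0.249
t 17.8 pos [0.6811 0.0963 0.1507] yaw 1.47 tilt [ 0.  0. -1.] F [ 2.2  0.3 -4.6] open 0.249 vel 0.001
tool delta mm [ 0.1 -8.7 65.7] turn -0.03
theta 0.2584189116325637
```

View pics/s11z.png

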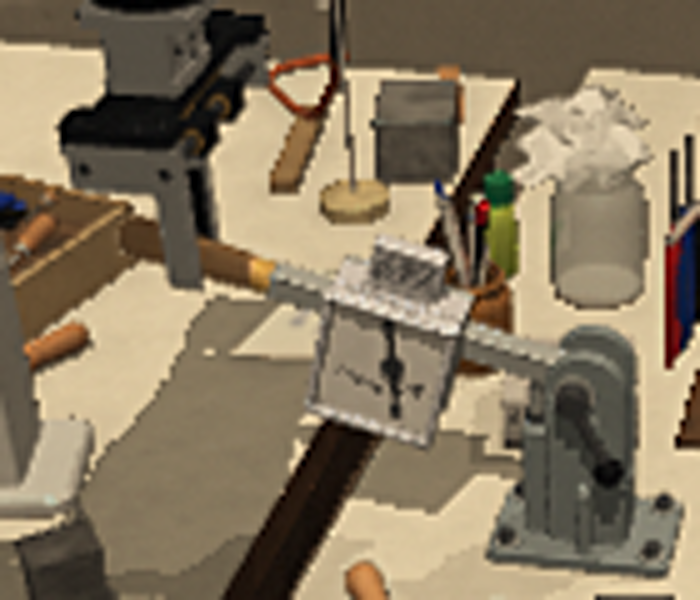

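View pics/d3.png

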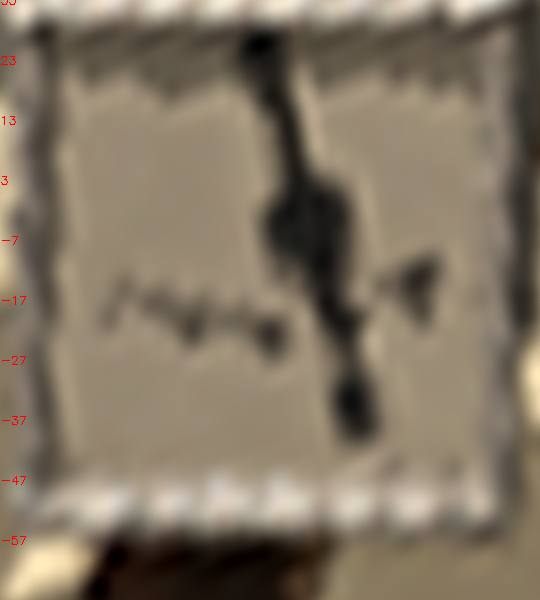

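The pointer lies over the mark. Line fits give the mark at about 0.26 and the pointer/tilt at about 0.258 rad. One last check that everything is still and undisturbed.

```bash
python3 -m handwheel '[[0,0,0,0,1],[0,0,0,0,1],[0,0,0,0,1],[0,0,0,0,1],[0,0,0,0,1]]'
python3 - <<'E'
from dial import *
delta(.681,.105,.085,1.5)
im,d,K,E=cap('scene','s12.png'); i0=load('s11.png')[0]; df=cv2.absdiff(im,i0).max(2); print('dial diff',df[150:185,230:265].mean(),df[150:185,230:265].max(),'all',df.mean())
i1=load('scene1.png')[0]
b=cv2.absdiff(im,i1).max(2); cv2.imwrite('pics/diff.png',b)
s=arm.get_state(); w=cloud(d,K,E)
# case top plane tilt
P=w[138:170,225:275].reshape(-1,3); t=np.radians(1.45)
th=np.arcsin((s['position'][2]-.0855)/.255)
r=P-[.6833,-.150,.126]; a=r[:,1]*np.cos(th)+r[:,2]*np.sin(th); h=-r[:,1]*np.sin(th)+r[:,2]*np.cos(th)
m=(abs(r[:,0])<.045)&(a>.04)&(a<.2)
print('gauge: highest (lug top, expect .053)',np.percentile(h[m],97),'along extents above .022:',a[m&(h>.012)].min(),a[m&(h>.012)].max())
E
```

```text
time: 18.35
position: [0.6811, 0.0963, 0.1506]
tcp_rot: [1.0, 0.013, -0.0, -0.0]
contact_force: [2.7, 0.2, -4.9]
opening: 0.254
t 18.35 pos [0.6811 0.0963 0.1506] yaw 1.47 tilt [-0.  0. -1.] F [ 2.7  0.2 -4.9] open 0.254 vel 0.001
tool delta mm [ 0.1 -8.7 65.6] turn -0.03
dial diff 1.1673469387755102 22 all 1.2076998299319728
gauge: highest (lug top, expect .053) 0.05238189721706281 along extents above .022: 0.04081582597437314 0.1845915796957985
```

View pics/diff.png

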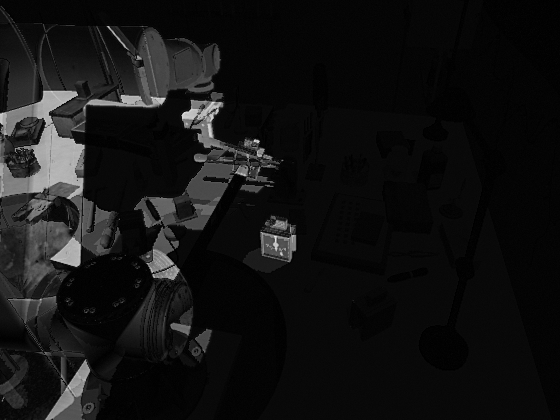

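Everything is still. The lug top is 0.052 m above the bar axis (seated would be 0.053), and only the arm, its shadow, the gauge and the bar have changed in the picture. Handing in.

```bash
python3 -c "
from cell import arm
print(arm.hand_in())"
```

```text
the job is handed in; nothing more can be done
None
```

I hung the gauge on the bar, dial towards you, and let go. Then I took the bar by its handle with a 25 N grip and rocked it up until the pointer was on the set mark. I handed the job in at about 18.4 s with the bar still held; no verdict came back.

**Last checks:**
- **Seat:** On the level bar the gauge stood level and centred to under 1 mm, with its yaw matching the bar's. Raised, its lug top measured 0.052 m above the bar axis, against 0.053 m if seated.
- **Pointer:** The bar's tilt is 0.258 rad. The mark reads 0.257–0.264 rad from the pictures, and the pointer's line passes within about 0.01 rad of it. The dial is only about 20 pixels tall there, so these readings are good to about 0.02 rad (0.06 is allowed).
- **Stillness:** The dial looked the same in two pictures half a second apart. The gripper opening was 24 mm, which is the handle's diameter.
- **Other things on the bench:** In the before-and-after picture nothing but the arm, its shadow, the gauge and the bar seems to have moved. I checked this by eye only, and the left side is partly hidden by the arm.

**What disagreed:** The fingertips measured 22 mm behind the reported tool point, not 11 mm ahead of it as stated. Because of that, my first grasp closed on air above the lug without touching anything. I allowed for the 33 mm from then on.

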